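Drop the coupling pin into the crate wagon

ROBOT

A 7-joint arm with a two-finger parallel gripper is mounted at the origin on the work surface. World frame = base frame: x ahead of the robot, y to its left, z up, the work surface at z = 0. Lengths are in m, angles in rad, forces in N, time in s.
With the tool pointing down it reaches from about 0.425 to 0.925 m from the base axis. Payload 6.8 kg.
Tool frame: the origin (TCP) lies between the finger pads; the fingertips stand finger_overhang ahead of it and the grasp point (between the pads) lies 6 mm ahead of it (finger_overhang is the distance from the TCP to the fingertips, in m); z points along the fingers, y is the line along which they close (so a half turn about z gives the same grasp; the last joint's range is limited). The gripper opens to 85 mm and grips with 20 to 120 N. Pads are 22 mm wide; open, the fingers measure 114 mm over their backs; the gripper's body (76 mm by 85 mm) begins 54 mm behind the grasp point. The pads swing forward as they close: fully open they stand 13 mm farther back than shut.
Start: joints at [1.001, 0.477, 0.022, 1.555, -0.011, 1.109, -0.083], TCP at [0.301, -0.604, 0.256] pointing down, gripper open.
Joint ranges: [-2.96, 2.96], [-0.34, 2.1], [-1.41, 1.46], [0.24, 2.44], [-1.37, 4.51], [0.17, 1.92], [-2.96, 2.96]. Speed limits (rad/s): [2.39, 2.39, 3.14, 3.14, 3.14, 3.14, 3.14].

INTERFACE

Orientations are given as a unit quaternion [w, x, y, z].
In Python, from station import * gives the robot as it stands.
- The arm moves only by the tool drive_tool, never from a script. Its argument "increments" is a list of rows, each an object of numbers: "claw": the finger opening in m, from 0 to 0.0854; "dx", "dy", "dz": the shift along the tool's x, y, z in m; "wx", "wy", "wz": the turn, a rotation vector about the tool's x, y, z in degrees. A call has 1 to 20 rows; each row shifts and turns the commanded pose from where the row before left it, along the tool's axes as they then stand; what a row does not reach is not made up. A row lasts 1/8 s, in which the tool goes at most 62.5 mm and 10.7 degrees, less where a joint would pass 70% of its speed; a pose out of reach is approached as far as the arm can. A call with a gripper value outside its range is refused whole. The fingers move at their own pace and stop on an object; "newtons" is the grip in N (left out, the last holds). Time passes only in rows, so rows that do not move let the fingers close. It gives the time, the measured TCP pose, the force, the opening and the grip force at its end, in the units of the state.
- get_obs(): the state, without advancing time (a new reading comes with each control period).
- read_camera(name): name is "side" or "top"; returns (picture, depth): 384x512x3 uint8, red, green, blue; 384x512 float32, m along the optical axis (not along the pixel's ray), 0 where there is no reading.
- calibration(name): a dict with "intrinsics" (3x3 intrinsics, pixels), "R" (3x3) and "t" (3): a world point X has camera coordinates R X + t. Camera axes: x right, y down, z forward; pixel columns grow to the right and rows downward; lengths in m; the calibration is good to about 2 mm. A picture is of the moment at which its call begins. calibration takes no time and is no camera call.
- hand_in(): hands the job in; it is judged then, once.
The state is a dict: "t": time; "q": joint angles; "joint_vel": joint speeds; "joint_torque": joint torques, N m; "eef_pos": TCP position; "tool_rot": TCP orientation; "contact_force": force on the tool from outside, world axes, zero at the start; "torque": the same for the moment, N m; "gripper_width": opening from 0.0 (shut) to 1.0 (fully open); "grasp_force": force on a finger pad.
Only numpy, scipy, OpenCV 4.12 (cv2) and the standard library are available. Lean on these libraries where they do the work, as an engineer would, in place of code of your own. Each camera call takes 0.05 s, during which the arm holds its last target. There are 200 camera calls.

TASK

Fit the coupling pin to the crate wagon: take the longer of the two pins out of the wooden rack and lower it upright through the holes of both plywood ears on the end of the wagon, until its collar rests on the upper ear. Guide it down in the gripper until it is through both ears instead of letting it drop, then let go. Leave the short pin where it is in the rack.

Things in the scene. Friction and masses are not known exactly. Their poses are not given: they have to be found in the camera images.
- long_pin_mid (a point): Long pin (0.24 kg, 167 mm) upright in the rack. From below: steel shaft 16 mm thick, 111 mm long, its last 10 mm tapering to a 10 mm nose; collar 46 mm across, 6 mm thick; dark wooden knob 30 mm across, 50 mm tall, to grip. The point is on its axis half-way up: 83.5 mm above the nose, 27.5 mm below the collar's underside, 58.5 mm below the knob's middle. z runs along the pin to the knob.
- short_pin_mid (a point): Short pin, left alone: same thickness, collar and knob, but 55 mm of shaft, 111 mm in all, so it stands 56 mm lower. Point half-way up its axis, z to the knob. Both pins stand nose down in a brown wooden rack block (200 x 60, 70 mm high; two holes 120 mm apart, 55 mm deep), either pin in either hole, leaning up to 3 degrees; lift a pin 55 mm straight up to free it.
- upper_bore (a point): Centre of the 28 mm hole (3 mm chamfer) in the upper ear, at its top face, 131 mm above the bench. The wagon is a low pine slatted crate on four black wheels, fixed; two level plywood ears 90 mm wide, 18 mm thick, 50 mm apart, stick out from one end. z is up, y points to the crate, whose end board starts 75 mm from the hole axis; nothing of it is higher than 135 mm.
- lower_bore (a point): Centre of the 28 mm hole in the lower ear, at its top face, 63 mm above the bench and straight below the upper hole; same axes. With the collar seated, the nose stands 25 mm below this ear's underside, 20 mm above the bench.

How it is judged:
On the way:
1. the long pin, still between the fingers, stands upright with its nose through the upper ear and into the hole of the lower ear (z of long_pin_mid in the frame of upper_bore below 0.012 m and horizontal distance between long_pin_mid and upper_bore below 0.015 m and angle between long_pin_mid's own z axis and vertical below 0.2 rad and distance between the grasp point and long_pin_mid below 0.1 m), for 0.2 s.
At the end, for the whole second after the job is handed in: The long pin hangs through both ears: its mid-point at least 20 mm below the upper ear's top face (27.5 mm when seated), within 15 mm of the hole axis, its axis within 10 degrees of the holes'. The short pin is within 30 mm of where it started (z of long_pin_mid in the frame of upper_bore below -0.02 m and horizontal distance between long_pin_mid and upper_bore below 0.015 m and angle between the z axis of long_pin_mid and the z axis of lower_bore, either way round below 0.17 rad and z of long_pin_mid in the frame of lower_bore above 0.03 m and distance of short_pin_mid from where it was at the start of the episode below 0.03 m); the robot touches nothing.
It fails at once if the short pin is pulled or knocked out of the rack (moved by more than 40 mm) (distance of short_pin_mid from where it was at the start of the episode above 0.04 m).
It also fails if it takes over 40 s, if anything falls off the work surface, if the arm or the gripper's body presses on something with over 40 N, if the wrist force passes 120 N, or if a joint passes its speed limit or range.

## Working session

There is one attempt and no reset: what is moved stays moved. The work goes in short steps, Python scripts to look and compute and a tool call to move; the robot and the scene stay as the last step left them, time stands still between calls to the robot, and variables do not carry over. Pictures are saved under pics/ and viewed, at most 10 in all, crops included, and the job is handed in when it is done.

Besides the shell and the picture viewer there is one more tool, called as name(argument=value, ...), one argument or row to a line, values as JSON. drive_tool: Moves the arm, as the interface text tells. Its arguments: {"type":"object","properties":{"increments":{"type":"array","items":{"type":"object","properties":{"claw":{"type":"number"},"dx":{"type":"number"},"dy":{"type":"number"},"dz":{"type":"number"},"wx":{"type":"number"},"wy":{"type":"number"},"wz":{"type":"number"}}}},"newtons":{"type":"number"}},"required":["increments"]}

```bash
mkdir -p pics; python3 - <<'E'
from station import *
import cv2,numpy as np
o=get_obs();print(o['eef_pos'],o['tool_rot'],o['t'],o['gripper_width'])
try: print(finger_overhang)
except Exception as e: print(e)
ims=[]
for n in('top','side'):
    p,d=read_camera(n);np.savez(f'pics/{n}0.npz',p=p,d=d);c=calibration(n);print(n,c['intrinsics'].tolist(),np.round(c['R'],3).tolist(),c['t'])
    cv2.imwrite(f'pics/{n}0.png',cv2.resize(p[:,:,::-1],(768,576)))
E
```

```text
[ 0.30048664 -0.60383232  0.25532542] [-8.58528565e-04  9.73466917e-01  2.28826039e-01 -2.60223111e-04] 0.0 1.0021348978139109
0.025
top [[429.69892927526405, 0.0, 262.43519009239606], [0.0, 429.69892927526405, 200.2287977415112], [0.0, 0.0, 1.0]] [[-0.008, -1.0, 0.015], [-0.988, 0.005, -0.152], [0.152, -0.016, -0.988]] [-0.11511564  0.56393041  0.88586165]
side [[443.9480845956255, 0.0, 256.7881356534727], [0.0, 443.9480845956255, 192.12367416428145], [0.0, 0.0, 1.0]] [[-0.972, -0.236, 0.007], [-0.136, 0.536, -0.833], [0.193, -0.811, -0.553]] [0.48035436 0.24657416 0.70357394]
```

View pics/top0.png

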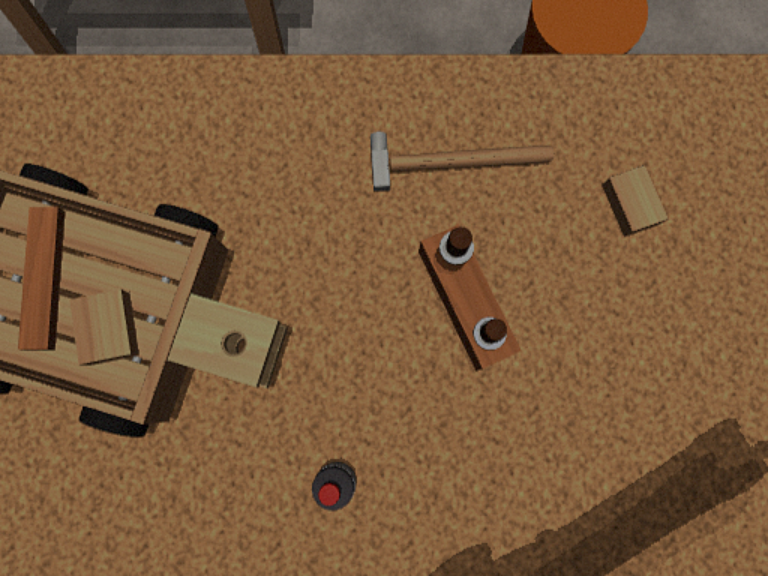

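View pics/side0.png

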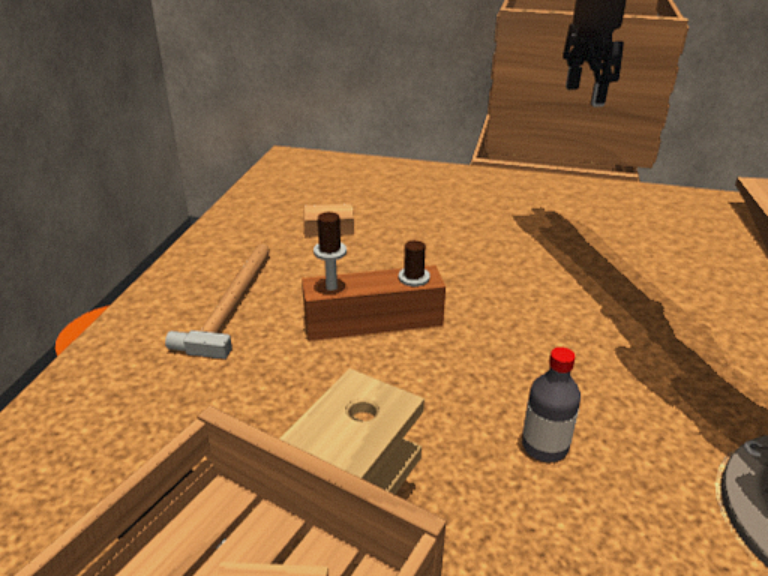

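The top view shows the hole at (233,343), the long pin at (458,243) and the short pin at (491,332). The side view confirms the taller pin is the left one at (330,240).

```bash
cat > h.py <<'E'
from station import *
import cv2,numpy as np
from scipy.optimize import least_squares
def cloud(n,d):
    c=calibration(n);K=np.array(c['intrinsics']);R=np.array(c['R']);t=np.array(c['t'])
    v,u=np.mgrid[:d.shape[0],:d.shape[1]]
    r=np.stack([(u-K[0,2])/K[0,0],(v-K[1,2])/K[1,1],np.ones(d.shape)],-1)
    return (r*d[...,None]-t)@R, r@R, -R.T@t
def onplane(ray,C,z): return C+ray*((z-C[2])/ray[...,2:])
def circ(P,r=None):
    c0=P.mean(0)
    f=lambda p:np.hypot(*(P-p[:2]).T)-p[2]
    s=least_squares(f,[*c0,.015],loss='soft_l1',f_scale=.001);return s.x
E
python3 - <<'E'
from h import *
for n in('top','side'):
    f=np.load(f'pics/{n}0.npz');X,ray,C=cloud(n,f['d']);ok=f['d']>0
    def at(u,v):return np.round(X[int(v/1.5),int(u/1.5)],4)
    print(n,[at(*q) for q in ([(460,234),(495,326),(215,320),(520,420)] if n=='top' else [(330,216),(415,245),(330,410-20),(470,350)])])
    dark=f['p'].max(2)<60
    # pins
    for nm,(u,v),z1,zc in(('long',(458,243) if n=='top' else (330,235),.182,.132),('short',(491,332) if n=='top' else (414,262),.126,.076)):
        vv,uu=np.mgrid[:384,:512];near=(abs(uu-u/1.5)<28)&(abs(vv-v/1.5)<28)&ok
        k=near&(X[...,2]>zc+.008);P=X[k]
        print(nm,'zmax',np.percentile(P[:,2],[50,90,98]).round(4),len(P))
        for a,b,l in((z1-.006,z1+.006,'top'),(zc-.004,zc+.004,'collar')):
            m=near&(X[...,2]>a)&(X[...,2]<b);Q=X[m]
            print(' ',l,m.sum(),'mid-bbox',((Q.max(0)+Q.min(0))/2).round(4),'mean',Q.mean(0).round(4),'size',np.ptp(Q,axis=0).round(3))
        for z in np.arange(zc+.01,z1-.005,.01):
            Q=X[near&(abs(X[...,2]-z)<.005)]
            if len(Q)>6:
                g=least_squares(lambda p:np.hypot(*(Q[:,:2]-p).T)-.015,Q[:,:2].mean(0)+.01*(Q[:,:2].mean(0)-C[:2])/1.,loss='soft_l1',f_scale=.001).x
                print('   knob z%.3f'%z,g.round(4),len(Q))
    # hole
    u,v=(233,343) if n=='top' else (362,411)
    vv,uu=np.mgrid[:384,:512];near=(abs(uu-u/1.5)<28)&(abs(vv-v/1.5)<28)
    ear=near&(abs(X[...,2]-.131)<.006);print('ear z',np.median(X[ear][:,2]))
    low=(near&(X[...,2]<np.median(X[ear][:,2])-.004)).astype(np.uint8)
    N,L,S,c=cv2.connectedComponentsWithStats(low);i=L[int(v/1.5),int(u/1.5)];m=L==i
    Q=onplane(ray,C,.131)[m];print('hole',i,m.sum(),Q.mean(0).round(4),((Q.max(0)+Q.min(0))/2).round(4),np.ptp(Q,axis=0).round(4))
E
```

```text
top [array([ 0.625 , -0.1987,  0.183 ]), array([ 0.5163, -0.2496,  0.1276]), array([0.5259, 0.1148, 0.131 ]), array([ 0.3905, -0.303 , -0.0005])]
long zmax [0.1808 0.1835 0.1845] 263
  top 194 mid-bbox [ 0.621  -0.1999  0.1808] mean [ 0.62   -0.2     0.1816] size [0.029 0.028 0.008]
  collar 173 mid-bbox [ 0.6191 -0.2006  0.1321] mean [ 0.6136 -0.1976  0.1319] size [0.043 0.044 0.007]
   knob z0.142 [ 0.6212 -0.2008] 20
   knob z0.152 [ 0.6211 -0.2008] 19
   knob z0.162 [ 0.6212 -0.2008] 18
   knob z0.172 [ 0.6214 -0.2007] 23
short zmax [0.1254 0.1276 0.1287] 225
  top 180 mid-bbox [ 0.5117 -0.2502  0.1251] mean [ 0.5112 -0.2499  0.1258] size [0.029 0.028 0.01 ]
  collar 263 mid-bbox [ 0.5179 -0.2444  0.0759] mean [ 0.5157 -0.2439  0.0747] size [0.107 0.09  0.008]
   knob z0.086 [ 0.5121 -0.2508] 11
   knob z0.096 [ 0.5119 -0.251 ] 14
   knob z0.106 [ 0.5118 -0.2509] 8
   knob z0.116 [ 0.5121 -0.251 ] 17
ear z 0.13076819633841968
hole 3 161 [0.4952 0.0885 0.131 ] [0.4966 0.0887 0.131 ] [0.0271 0.0272 0.    ]
side [array([0.3649, 0.5512, 0.5913]), array([ 0.5137, -0.2479,  0.1262]), a
[... 254 characters left out ...]
 0.132 ] mean [ 0.6192 -0.1902  0.1312] size [0.044 0.047 0.008]
   knob z0.142 [ 0.6231 -0.2007] 63
   knob z0.152 [ 0.6232 -0.2001] 62
   knob z0.162 [ 0.6231 -0.2002] 69
   knob z0.172 [ 0.6231 -0.2002] 63
short zmax [0.1105 0.125  0.1259] 293
  top 93 mid-bbox [ 0.5139 -0.2483  0.1233] mean [ 0.5131 -0.2456  0.1242] size [0.027 0.031 0.006]
  collar 125 mid-bbox [ 0.5104 -0.2478  0.0758] mean [ 0.5121 -0.24    0.0751] size [0.052 0.042 0.008]
   knob z0.086 [ 0.5138 -0.2504] 53
   knob z0.096 [ 0.5139 -0.2502] 57
   knob z0.106 [ 0.5142 -0.2503] 58
   knob z0.116 [ 0.5143 -0.2502] 54
ear z 0.12995131739537133
hole 3 188 [0.4963 0.0946 0.131 ] [0.4962 0.0941 0.131 ] [0.0272 0.0267 0.    ]
```

drive_tool(
  increments=[
    {"dx":0.0275,"dy":-0.0128,"claw":0.0854},
    {"dx":0.0275,"dy":-0.0128},
    {"dx":0.0275,"dy":-0.0128},
    {"dx":0.0275,"dy":-0.0128},
    {"dx":0.0275,"dy":-0.0128},
    {"dx":0.0275,"dy":-0.0128},
    {"dx":0.0275,"dy":-0.0128},
    {"dx":0.0275,"dy":-0.0128},
    {"dx":0.0275,"dy":-0.0128},
    {"dx":0.0275,"dy":-0.0128},
    {"dx":0.0275,"dy":-0.0128},
    {"dx":0.0275,"dy":-0.0128},
    {"dx":0.0275,"dy":-0.0128},
    {"dx":0.0275,"dy":-0.0128},
    {"dx":0.0275,"dy":-0.0128},
    {"dx":0.0275,"dy":-0.0128},
    {"dx":0.0275,"dy":-0.0128},
    {},
  ],
  newtons=60,
)

```text
schema error: expected keys claw, dx, dy, dz, wx, wy, wz
```

```bash
cat >> h.py <<'E'
from scipy.spatial.transform import Rotation as Ro
def go(p):
    o=get_obs();q=np.array(o['tool_rot']);R=Ro.from_quat(q[[1,2,3,0]]).as_matrix()
    print('t',o['t'],'pos',np.round(o['eef_pos'],4),'z',R[:,2].round(4),'x',R[:,0].round(3),'tool shift',((np.array(p)-o['eef_pos'])@R).round(4),'F',np.round(o['contact_force'],2),'w',o['gripper_width'],'gf',o['grasp_force'])
E
python3 - <<'E'
from h import *
go([.622,-.2005,.166])
p,d=read_camera('side');cv2.imwrite('pics/s1.png',cv2.resize(p[60:260,120:380,::-1],None,fx=2.5,fy=2.5))
E
```

```text
t 0.1 pos [ 0.3006 -0.6038  0.2555] z [-8.0e-04  1.4e-03 -1.0e+00] x [ 0.895  0.446 -0.   ] tool shift [ 0.4675 -0.2177  0.0898] F [-0.05 -0.4  -0.81] w 0.9955965231670898 gf 0.0
```

View pics/s1.png

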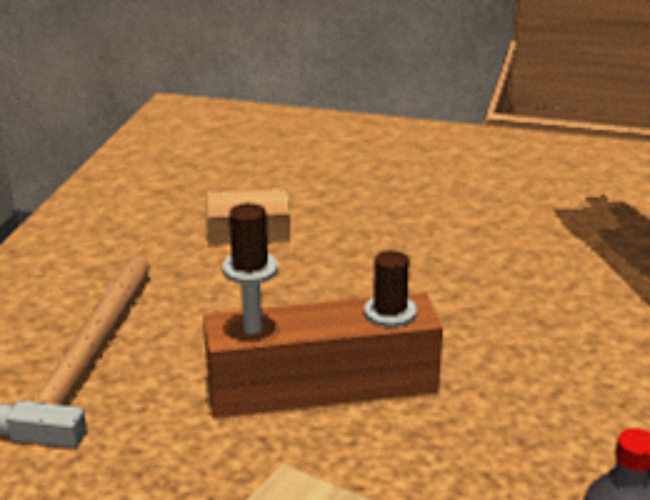

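The call was refused because every row needs all the keys, so the arm has not moved. The picture shows both pins standing as before, the long one on the left at (248,240).

drive_tool(
  increments=[
    {"dx":0.0275,"dy":-0.0128,"dz":0,"wx":0,"wy":0,"wz":0,"claw":0.085},
    {"dx":0.0275,"dy":-0.0128,"dz":0,"wx":0,"wy":0,"wz":0,"claw":0.085},
    {"dx":0.0275,"dy":-0.0128,"dz":0,"wx":0,"wy":0,"wz":0,"claw":0.085},
    {"dx":0.0275,"dy":-0.0128,"dz":0,"wx":0,"wy":0,"wz":0,"claw":0.085},
    {"dx":0.0275,"dy":-0.0128,"dz":0,"wx":0,"wy":0,"wz":0,"claw":0.085},
    {"dx":0.0275,"dy":-0.0128,"dz":0,"wx":0,"wy":0,"wz":0,"claw":0.085},
    {"dx":0.0275,"dy":-0.0128,"dz":0,"wx":0,"wy":0,"wz":0,"claw":0.085},
    {"dx":0.0275,"dy":-0.0128,"dz":0,"wx":0,"wy":0,"wz":0,"claw":0.085},
    {"dx":0.0275,"dy":-0.0128,"dz":0,"wx":0,"wy":0,"wz":0,"claw":0.085},
    {"dx":0.0275,"dy":-0.0128,"dz":0,"wx":0,"wy":0,"wz":0,"claw":0.085},
    {"dx":0.0275,"dy":-0.0128,"dz":0,"wx":0,"wy":0,"wz":0,"claw":0.085},
    {"dx":0.0275,"dy":-0.0128,"dz":0,"wx":0,"wy":0,"wz":0,"claw":0.085},
    {"dx":0.0275,"dy":-0.0128,"dz":0,"wx":0,"wy":0,"wz":0,"claw":0.085},
    {"dx":0.0275,"dy":-0.0128,"dz":0,"wx":0,"wy":0,"wz":0,"claw":0.085},
    {"dx":0.0275,"dy":-0.0128,"dz":0,"wx":0,"wy":0,"wz":0,"claw":0.085},
    {"dx":0.0275,"dy":-0.0128,"dz":0,"wx":0,"wy":0,"wz":0,"claw":0.085},
    {"dx":0.0275,"dy":-0.0128,"dz":0,"wx":0,"wy":0,"wz":0,"claw":0.085},
    {"dx":0,"dy":0,"dz":0,"wx":0,"wy":0,"wz":0,"claw":0.085},
  ],
  newtons=60,
)

```text
t: 2.4
eef_pos: [0.6237, -0.1978, 0.2558]
tool_rot: [-0.001, 0.973, 0.231, 0.0]
contact_force: [-0.3, -0.5, -0.6]
gripper_width: 0.998
grasp_force: 0.0
```

```bash
python3 - <<'E'
from h import *
go([.622,-.2005,.166])
E
```

```text
t 2.4 pos [ 0.6237 -0.1978  0.2558] z [ 0.      0.0019 -1.    ] x [0.893 0.45  0.001] tool shift [-0.0028  0.0018  0.0898] F [-0.3  -0.49 -0.57] w 0.9977981874342534 gf 0.0
```

drive_tool(
  increments=[
    {"dx":-0.0028,"dy":0.0018,"dz":0.02,"wx":0,"wy":0,"wz":0,"claw":0.085},
    {"dx":0,"dy":0,"dz":0.02,"wx":0,"wy":0,"wz":0,"claw":0.085},
    {"dx":0,"dy":0,"dz":0.02,"wx":0,"wy":0,"wz":0,"claw":0.085},
    {"dx":0,"dy":0,"dz":0.015,"wx":0,"wy":0,"wz":0,"claw":0.085},
    {"dx":0,"dy":0,"dz":0.013,"wx":0,"wy":0,"wz":0,"claw":0.085},
    {"dx":0,"dy":0,"dz":0,"wx":0,"wy":0,"wz":0,"claw":0.085},
    {"dx":0,"dy":0,"dz":0,"wx":0,"wy":0,"wz":0,"claw":0.085},
  ],
  newtons=60,
)

```text
t: 3.28
eef_pos: [0.6211, -0.2042, 0.1689]
tool_rot: [0.0, 0.973, 0.229, 0.0]
contact_force: [0.0, 0.6, -0.1]
gripper_width: 0.996
grasp_force: 0.0
```

```bash
python3 - <<'E'
from h import *
go([.622,-.2005,.166])
p,d=read_camera('side');cv2.imwrite('pics/s2.png',cv2.resize(p[60:260,120:380,::-1],None,fx=2.5,fy=2.5))
E
```

```text
t 3.275 pos [ 0.6211 -0.2042  0.1689] z [ 1.e-03 -2.e-04 -1.e+00] x [0.895 0.446 0.001] tool shift [ 0.0024 -0.0029  0.0029] F [ 0.01  0.6  -0.14] w 0.995573209884394 gf 0.0
```

View pics/s2.png

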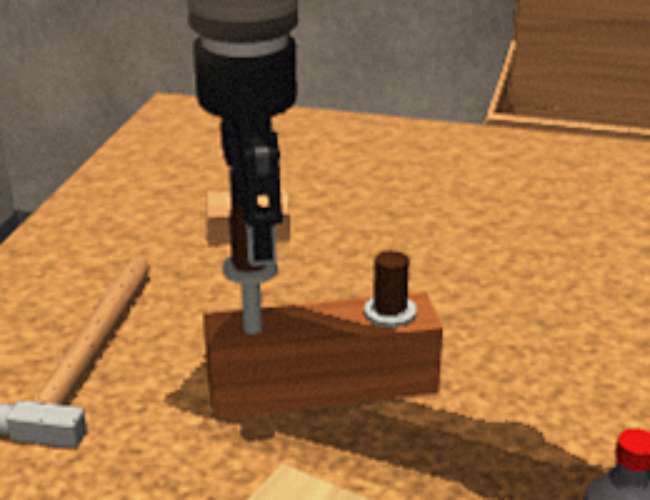

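The fingers straddle the knob at (255,235), with the tips just above the collar. I will correct a few millimetres and close.

drive_tool(
  increments=[
    {"dx":0.0024,"dy":-0.0029,"dz":0.001,"wx":0,"wy":0,"wz":0,"claw":0.085},
    {"dx":0,"dy":0,"dz":0,"wx":0,"wy":0,"wz":0,"claw":0.05},
    {"dx":0,"dy":0,"dz":0,"wx":0,"wy":0,"wz":0,"claw":0.035},
    {"dx":0,"dy":0,"dz":0,"wx":0,"wy":0,"wz":0,"claw":0.02},
    {"dx":0,"dy":0,"dz":0,"wx":0,"wy":0,"wz":0,"claw":0.02},
    {"dx":0,"dy":0,"dz":0,"wx":0,"wy":0,"wz":0,"claw":0.02},
    {"dx":0,"dy":0,"dz":0,"wx":0,"wy":0,"wz":0,"claw":0.02},
  ],
  newtons=60,
)

```text
t: 4.2
eef_pos: [0.6216, -0.2004, 0.1676]
tool_rot: [0.0, 0.973, 0.229, 0.0]
contact_force: [-0.2, -0.0, 3.1]
gripper_width: 0.337
grasp_force: 59.0
```

```bash
python3 - <<'E'
from h import *
go([.622,-.2005,.166])
E
```

```text
t 4.2 pos [ 0.6216 -0.2004  0.1676] z [ 3.e-04 -1.e-04 -1.e+00] x [0.895 0.446 0.   ] tool shift [0.0003 0.0002 0.0016] F [-0.23 -0.01  3.07] w 0.3374302087258374 gf 58.95077884197235
```

drive_tool(
  increments=[
    {"dx":0,"dy":0,"dz":-0.01,"wx":0,"wy":0,"wz":0,"claw":0.02},
    {"dx":0,"dy":0,"dz":-0.01,"wx":0,"wy":0,"wz":0,"claw":0.02},
    {"dx":0,"dy":0,"dz":-0.01,"wx":0,"wy":0,"wz":0,"claw":0.02},
    {"dx":0,"dy":0,"dz":-0.01,"wx":0,"wy":0,"wz":0,"claw":0.02},
    {"dx":0,"dy":0,"dz":-0.01,"wx":0,"wy":0,"wz":0,"claw":0.02},
    {"dx":0,"dy":0,"dz":-0.015,"wx":0,"wy":0,"wz":0,"claw":0.02},
    {"dx":0,"dy":0,"dz":-0.02,"wx":0,"wy":0,"wz":0,"claw":0.02},
    {"dx":0,"dy":0,"dz":-0.02,"wx":0,"wy":0,"wz":0,"claw":0.02},
    {"dx":0,"dy":0,"dz":-0.02,"wx":0,"wy":0,"wz":0,"claw":0.02},
    {"dx":0,"dy":0,"dz":-0.02,"wx":0,"wy":0,"wz":0,"claw":0.02},
    {"dx":0,"dy":0,"dz":-0.015,"wx":0,"wy":0,"wz":0,"claw":0.02},
    {"dx":0,"dy":0,"dz":0,"wx":0,"wy":0,"wz":0,"claw":0.02},
  ],
)

```text
t: 5.7
eef_pos: [0.6221, -0.2005, 0.3289]
tool_rot: [0.001, 0.973, 0.229, 0.001]
contact_force: [0.9, 0.4, -2.3]
gripper_width: 0.339
grasp_force: 59.4
```

```bash
python3 - <<'E'
from h import *
go([.497,.0905,.328])
E
```

```text
t 5.7 pos [ 0.6221 -0.2005  0.3289] z [ 2.7e-03 -7.0e-04 -1.0e+00] x [0.895 0.446 0.002] tool shift [ 0.0177 -0.3163  0.0004] F [ 0.85  0.37 -2.25] w 0.3394874728883224 gf 59.35516655445099
```

drive_tool(
  increments=[
    {"dx":0.0013,"dy":-0.012,"dz":0,"wx":0,"wy":0,"wz":0,"claw":0.02},
    {"dx":0.0013,"dy":-0.0234,"dz":0,"wx":0,"wy":0,"wz":0,"claw":0.02},
    {"dx":0.0013,"dy":-0.0234,"dz":0,"wx":0,"wy":0,"wz":0,"claw":0.02},
    {"dx":0.0013,"dy":-0.0234,"dz":0,"wx":0,"wy":0,"wz":0,"claw":0.02},
    {"dx":0.0013,"dy":-0.0234,"dz":0,"wx":0,"wy":0,"wz":0,"claw":0.02},
    {"dx":0.0013,"dy":-0.0234,"dz":0,"wx":0,"wy":0,"wz":0,"claw":0.02},
    {"dx":0.0013,"dy":-0.0234,"dz":0,"wx":0,"wy":0,"wz":0,"claw":0.02},
    {"dx":0.0013,"dy":-0.0234,"dz":0,"wx":0,"wy":0,"wz":0,"claw":0.02},
    {"dx":0.0013,"dy":-0.0234,"dz":0,"wx":0,"wy":0,"wz":0,"claw":0.02},
    {"dx":0.0013,"dy":-0.0234,"dz":0,"wx":0,"wy":0,"wz":0,"claw":0.02},
    {"dx":0.0013,"dy":-0.0234,"dz":0,"wx":0,"wy":0,"wz":0,"claw":0.02},
    {"dx":0.0013,"dy":-0.0234,"dz":0,"wx":0,"wy":0,"wz":0,"claw":0.02},
    {"dx":0.0013,"dy":-0.0234,"dz":0,"wx":0,"wy":0,"wz":0,"claw":0.02},
    {"dx":0.0008,"dy":-0.023,"dz":0,"wx":0,"wy":0,"wz":0,"claw":0.02},
    {"dx":0,"dy":0,"dz":0,"wx":0,"wy":0,"wz":0,"claw":0.02},
    {"dx":0,"dy":0,"dz":0,"wx":0,"wy":0,"wz":0,"claw":0.02},
  ],
)

```text
t: 7.7
eef_pos: [0.4967, 0.0897, 0.3274]
tool_rot: [0.0, 0.974, 0.229, 0.0]
contact_force: [0.4, -1.2, -2.3]
gripper_width: 0.341
grasp_force: 59.6
```

```bash
python3 - <<'E'
from h import *
go([.497,.0905,.328])
for n in('side','top'):
    p,d=read_camera(n);np.savez(f'pics/{n}3.npz',p=p,d=d)
    # shaft axis: points below collar
    X,ray,C=cloud(n,d)
    m=(d>0)&(np.hypot(X[...,0]-.497,X[...,1]-.0905)<.03)
    for z in np.arange(.18,.29,.015):
        Q=X[m&(abs(X[...,2]-z)<.0075)]
        if len(Q)>5:
            g=least_squares(lambda q:np.hypot(*(Q[:,:2]-q).T)-.008,Q[:,:2].mean(0)+.006*(Q[:,:2].mean(0)-C[:2])/np.linalg.norm(Q[:,:2].mean(0)-C[:2]),loss='soft_l1',f_scale=.001).x
            print(n,round(z,3),len(Q),g.round(4))
    if n=='side': cv2.imwrite('pics/s3.png',cv2.resize(p[60:310,130:390,::-1],None,fx=2.3,fy=2.3))
E
```

```text
t 7.7 pos [0.4967 0.0897 0.3274] z [ 5.e-04 -6.e-04 -1.e+00] x [0.895 0.445 0.   ] tool shift [ 0.0006 -0.0006 -0.0006] F [ 0.37 -1.22 -2.26] w 0.34122721007005524 gf 59.55842435359955
side 0.18 52 [0.4987 0.0888]
side 0.195 94 [0.4981 0.0897]
side 0.21 99 [0.4982 0.0896]
side 0.225 104 [0.4982 0.0895]
side 0.24 109 [0.4983 0.0895]
side 0.255 112 [0.4982 0.0896]
side 0.27 96 [0.4983 0.0898]
side 0.285 365 [0.4953 0.1021]
top 0.195 20 [0.4962 0.089 ]
top 0.21 18 [0.4962 0.0889]
top 0.225 14 [0.4962 0.0892]
top 0.285 139 [0.4856 0.0816]
```

View pics/s3.png

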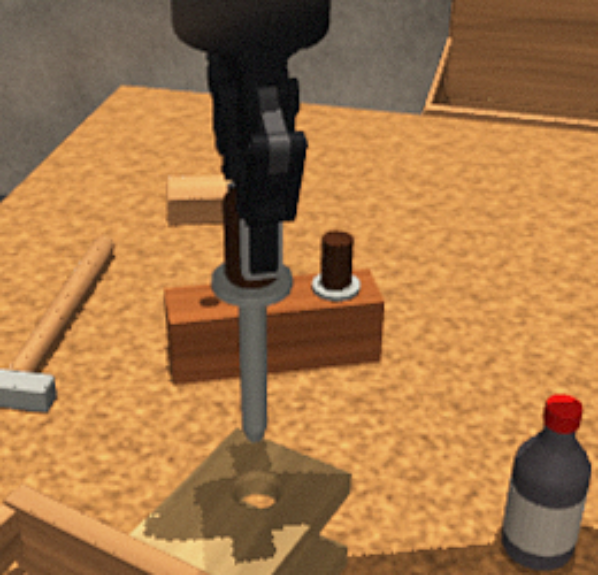

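The pin hangs upright at (253,370) with its nose at (255,435). The hole is at (258,490), and the short pin is undisturbed. I will correct about 1 mm toward the crate and start lowering.

drive_tool(
  increments=[
    {"dx":0.0003,"dy":-0.0012,"dz":0,"wx":0,"wy":0,"wz":0,"claw":0.02},
    {"dx":0,"dy":0,"dz":0.01,"wx":0,"wy":0,"wz":0,"claw":0.02},
    {"dx":0,"dy":0,"dz":0.01,"wx":0,"wy":0,"wz":0,"claw":0.02},
    {"dx":0,"dy":0,"dz":0.01,"wx":0,"wy":0,"wz":0,"claw":0.02},
    {"dx":0,"dy":0,"dz":0.01,"wx":0,"wy":0,"wz":0,"claw":0.02},
    {"dx":0,"dy":0,"dz":0.01,"wx":0,"wy":0,"wz":0,"claw":0.02},
    {"dx":0,"dy":0,"dz":0.01,"wx":0,"wy":0,"wz":0,"claw":0.02},
    {"dx":0,"dy":0,"dz":0,"wx":0,"wy":0,"wz":0,"claw":0.02},
  ],
)

```text
t: 8.8
eef_pos: [0.4959, 0.0913, 0.2664]
tool_rot: [-0.0, 0.973, 0.229, -0.001]
contact_force: [-0.1, -0.0, -2.0]
gripper_width: 0.336
grasp_force: 59.6
```

```bash
python3 - <<'E'
from h import *
go([.4967,.091,.172])
p,d=read_camera('side')
cv2.imwrite('pics/s4.png',cv2.resize(p[160:310,150:350,::-1],None,fx=3,fy=3))
E
```

```text
t 8.8 pos [0.4959 0.0913 0.2664] z [-1.7e-03 -4.0e-04 -1.0e+00] x [ 0.895  0.446 -0.002] tool shift [0.0008 0.0006 0.0944] F [-0.1  -0.02 -1.97] w 0.3361897166616944 gf 59.575620889663696
```

View pics/s4.png

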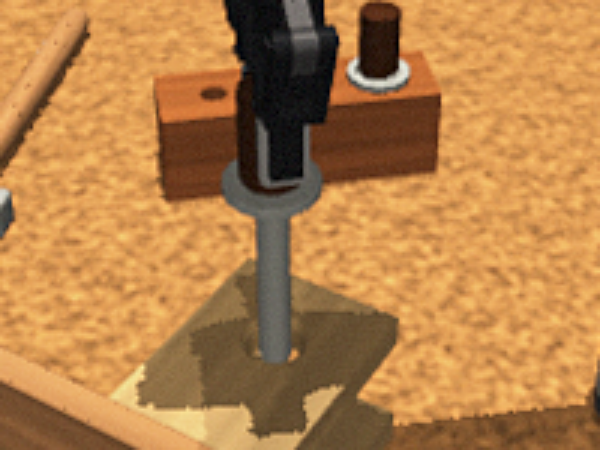

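The nose is inside the upper hole at (275,355), roughly centred, and there is no side force. I will keep lowering.

drive_tool(
  increments=[
    {"dx":0.0004,"dy":0.0003,"dz":0.008,"wx":0,"wy":0,"wz":0,"claw":0.02},
    {"dx":0,"dy":0,"dz":0.008,"wx":0,"wy":0,"wz":0,"claw":0.02},
    {"dx":0,"dy":0,"dz":0.008,"wx":0,"wy":0,"wz":0,"claw":0.02},
    {"dx":0,"dy":0,"dz":0.008,"wx":0,"wy":0,"wz":0,"claw":0.02},
    {"dx":0,"dy":0,"dz":0.008,"wx":0,"wy":0,"wz":0,"claw":0.02},
    {"dx":0,"dy":0,"dz":0.008,"wx":0,"wy":0,"wz":0,"claw":0.02},
    {"dx":0,"dy":0,"dz":0.006,"wx":0,"wy":0,"wz":0,"claw":0.02},
    {"dx":0,"dy":0,"dz":0.006,"wx":0,"wy":0,"wz":0,"claw":0.02},
    {"dx":0,"dy":0,"dz":0,"wx":0,"wy":0,"wz":0,"claw":0.02},
  ],
)

```text
t: 9.98
eef_pos: [0.4966, 0.0912, 0.2069]
tool_rot: [-0.0, 0.973, 0.229, -0.0]
contact_force: [0.3, 1.0, -2.9]
gripper_width: 0.336
grasp_force: 59.6
```

```bash
python3 - <<'E'
from h import *
go([.4967,.091,.172])
E
```

```text
t 9.975 pos [0.4966 0.0912 0.2069] z [-8.e-04 -2.e-04 -1.e+00] x [ 0.895  0.446 -0.001] tool shift [0.     0.0003 0.0349] F [ 0.34  0.96 -2.86] w 0.33646746135631267 gf 59.57582116127014
```

drive_tool(
  increments=[
    {"dx":0,"dy":0,"dz":0.006,"wx":0,"wy":0,"wz":0,"claw":0.02},
    {"dx":0,"dy":0,"dz":0.006,"wx":0,"wy":0,"wz":0,"claw":0.02},
    {"dx":0,"dy":0,"dz":0.006,"wx":0,"wy":0,"wz":0,"claw":0.02},
    {"dx":0,"dy":0,"dz":0.006,"wx":0,"wy":0,"wz":0,"claw":0.02},
    {"dx":0,"dy":0,"dz":0.005,"wx":0,"wy":0,"wz":0,"claw":0.02},
    {"dx":0,"dy":0,"dz":0.003,"wx":0,"wy":0,"wz":0,"claw":0.02},
    {"dx":0,"dy":0,"dz":0.001,"wx":0,"wy":0,"wz":0,"claw":0.02},
    {"dx":0,"dy":0,"dz":0,"wx":0,"wy":0,"wz":0,"claw":0.02},
    {"dx":0,"dy":0,"dz":0,"wx":0,"wy":0,"wz":0,"claw":0.02},
  ],
)

```text
t: 11.1
eef_pos: [0.497, 0.0914, 0.1745]
tool_rot: [0.0, 0.973, 0.229, 0.0]
contact_force: [0.3, -0.3, -2.2]
gripper_width: 0.341
grasp_force: 59.6
```

```bash
python3 - <<'E'
from h import *
go([.4967,.091,.172])
p,d=read_camera('side')
cv2.imwrite('pics/s5.png',cv2.resize(p[160:310,150:350,::-1],None,fx=3,fy=3))
E
```

```text
t 11.1 pos [0.497  0.0914 0.1745] z [ 4.e-04  1.e-04 -1.e+00] x [0.895 0.446 0.   ] tool shift [-0.0004  0.0002  0.0025] F [ 0.29 -0.3  -2.21] w 0.34085913140913376 gf 59.575982093811035
```

View pics/s5.png

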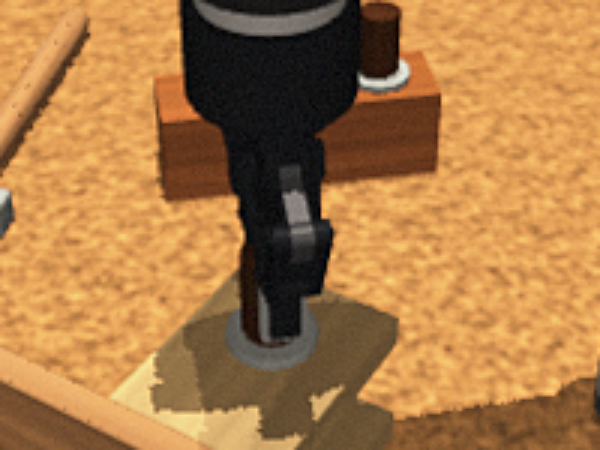

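The collar at (270,345) is almost on the upper ear, about 2 mm short. I will lower the rest and read the force.

drive_tool(
  increments=[
    {"dx":0,"dy":0,"dz":0.001,"wx":0,"wy":0,"wz":0,"claw":0.02},
    {"dx":0,"dy":0,"dz":0.001,"wx":0,"wy":0,"wz":0,"claw":0.02},
    {"dx":0,"dy":0,"dz":0.0005,"wx":0,"wy":0,"wz":0,"claw":0.02},
    {"dx":0,"dy":0,"dz":0,"wx":0,"wy":0,"wz":0,"claw":0.02},
  ],
)

```text
t: 11.65
eef_pos: [0.497, 0.0913, 0.1726]
tool_rot: [0.0, 0.973, 0.229, 0.0]
contact_force: [-4.0, 0.3, 6.6]
gripper_width: 0.335
grasp_force: 60.6
```

The upward force shows the collar is resting on the ear, so I release and retract straight up.

drive_tool(
  increments=[
    {"dx":0,"dy":0,"dz":0,"wx":0,"wy":0,"wz":0,"claw":0.04},
    {"dx":0,"dy":0,"dz":0,"wx":0,"wy":0,"wz":0,"claw":0.06},
    {"dx":0,"dy":0,"dz":0,"wx":0,"wy":0,"wz":0,"claw":0.085},
    {"dx":0,"dy":0,"dz":0,"wx":0,"wy":0,"wz":0,"claw":0.085},
    {"dx":0,"dy":0,"dz":0,"wx":0,"wy":0,"wz":0,"claw":0.085},
    {"dx":0,"dy":0,"dz":-0.01,"wx":0,"wy":0,"wz":0,"claw":0.085},
    {"dx":0,"dy":0,"dz":-0.02,"wx":0,"wy":0,"wz":0,"claw":0.085},
    {"dx":0,"dy":0,"dz":-0.03,"wx":0,"wy":0,"wz":0,"claw":0.085},
    {"dx":0,"dy":0,"dz":-0.03,"wx":0,"wy":0,"wz":0,"claw":0.085},
    {"dx":0,"dy":0,"dz":-0.03,"wx":0,"wy":0,"wz":0,"claw":0.085},
    {"dx":0,"dy":0,"dz":0,"wx":0,"wy":0,"wz":0,"claw":0.085},
    {"dx":0,"dy":0,"dz":0,"wx":0,"wy":0,"wz":0,"claw":0.085},
  ],
)

```text
t: 13.15
eef_pos: [0.4965, 0.0912, 0.2916]
tool_rot: [0.0, 0.973, 0.229, -0.0]
contact_force: [0.1, 0.8, 0.0]
gripper_width: 0.995
grasp_force: 0.0
```

```bash
python3 - <<'E'
from h import *
go([.4967,.091,.29])
p,d=read_camera('side')
cv2.imwrite('pics/s6.png',cv2.resize(p[110:310,150:350,::-1],None,fx=3,fy=3))
E
```

```text
t 13.15 pos [0.4965 0.0912 0.2916] z [-3.e-04 -2.e-04 -1.e+00] x [ 0.895  0.446 -0.   ] tool shift [0.0001 0.0003 0.0016] F [0.12 0.81 0.05] w 0.9948236136485078 gf 0.0
```

View pics/s6.png

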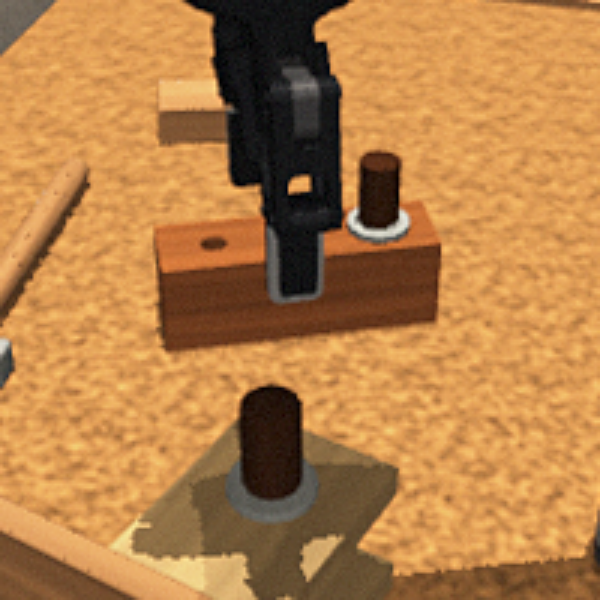

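The long pin is seated with its collar flat on the ear at (272,490). The gripper is clear above it, and the short pin is in place at (380,195).

```bash
python3 -c "
from station import *
print(hand_in())"
```

```text
the job is handed in; nothing more can be done
None
```

The long pin was guided down through both ears until its collar rested on the upper ear, then released; the short pin is still in the rack, and the job was handed in after about 13 s of robot time (no verdict was returned).

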